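# Present a sample jar to the label reader

## Robot

A 7-joint arm with a two-finger parallel gripper is mounted at the origin on the work surface. World frame = base frame: x ahead of the robot, y to its left, z up, the work surface at z = 0. Lengths are in mm, angles in rad, forces in N, time in s.
With the tool pointing down it reaches from about 400 to 850 mm from the base axis. Payload 10.4 kg.
Tool frame: the origin (TCP) lies between the finger pads; the fingertips stand 19 mm ahead of it and the grasp point (between the pads) is the TCP (r.tip_extent is the distance from the TCP to the fingertips, in mm); z points along the fingers, x is the direction in which the jaws open and shut, and the axes are right-handed (so a half turn about z gives the same grasp; the last joint's range is limited). The gripper opens to 87 mm and grips with 3 to 60 N. Pads are 19 mm wide; open, the fingers measure 117 mm over their backs; the gripper's body (75 mm by 190 mm) begins 51 mm behind the grasp point.
Start: joints at [1.184, 0.332, -0.065, 1.46, 0.022, 1.35, -0.088], TCP at [222.414, -584.108, 241.576] pointing down, gripper open.
Joint ranges: [-2.6, 2.6], [-0.5, 2.12], [-1.47, 1.34], [0.16, 2.42], [-1.27, 4.41], [0.06, 2.06], [-2.6, 2.6]. Speed limits (rad/s): [2.22, 2.22, 2.79, 2.79, 3.14, 3.14, 3.14].

## Interface

Orientations are given as [roll, pitch, yaw] about the fixed x, y, z axes, in that order (R = Rz(yaw) Ry(pitch) Rx(roll)).
In Python, from bench import r gives the robot as it stands.
- The arm moves only by the tool jog_arm, never from a script. Its argument "moves" is a list of rows, each a list of 5 numbers: the opening in per cent of the stroke, from 0 (shut) to 100 (fully open), then the shift along the tool's x, y, z in mm, then the turn about the tool's z in rad. In form: [[claw, dx, dy, dz, yaw], ...]. A call has 1 to 12 rows; each row is the pose to reach, as a shift and turn from the pose measured when the call began, along the tool's axes at that moment; what a row does not reach only later rows make up. A row lasts 1/12 s, in which the tool goes at most 41.7 mm and 7.16 degrees, less where a joint would pass 70% of its speed; a pose out of reach is approached as far as the arm can. A call with a gripper value outside its range is refused whole. The fingers move at their own pace and stop on an object; "grip_force" is the grip in N (left out, the last holds). Time passes only in rows, so rows that repeat a pose let the fingers close. It gives the time, the measured TCP pose, the force and the opening at its end, in the units of the state.
- r.read_state(): the state, without advancing time (a new reading comes with each control period).
- r.read_camera(name): name is "side" or "top"; returns a dict with "frame" (400x640x3 uint8, blue, green, red), "depth" (400x640 float32, mm along the optical axis (not along the pixel's ray), 0 where there is no reading), "fx", "fy", "cx", "cy" (pixels), "R" (3x3) and "t" (3): a world point X has camera coordinates R X + t. Camera axes: x right, y down, z forward; pixel columns grow to the right and rows downward; lengths in mm; the calibration is good to about 2 mm. A picture is of the moment at which its call begins.
- r.finish_job(): hands the job in, once; it reports no verdict.
Trained networks look in a picture, given as the dict that the camera call returned (one of the last four; its "shot" number tells which), for a name from the list of things; names that differ only in an ending like _2 or _b are one class to them, and where a whole thing is asked for, a point or a joint stands for the part that bears it (a point fixed in the world has none). Each returns a list of dicts, best first, with "confidence" (0 to 1); they miss things now and then, are a little off and sometimes report something else, mostly with a low value. They report only what shows in the picture. A call takes as long as a camera call. They do not tell look-alikes from the thing itself.
- r.boxes_of(name, picture): "position" ([x, y, z] in mm, in world coordinates, good to about 4 mm: the middle of the surface that is visible of it).
- r.place_of(name, picture): "position" ([x, y, z] in mm, in world coordinates, good to about 4 mm: a listed point, or the origin of a listed thing).
The state is a dict: "time_s": time; "joint_pos": joint angles; "dq": joint speeds; "joint_efforts": joint torques, N m; "tcp_pos": TCP position; "ee_rot": TCP orientation; "ft_force": force on the tool from outside, world axes, zero at the start; "moment": the same for the moment, N m; "width": opening from 0.0 (shut) to 1.0 (fully open).
Only numpy, scipy, OpenCV 4.12 (cv2) and the standard library are available. Lean on these libraries where they do the work, as an engineer would, in place of code of your own. Each camera call takes 0.05 s, during which the arm holds its last target.

## Task

Lift the sample jar out of its carrier and stand it on the round black mat, and let go of it, so that it can be taken again by its bare sides and not over its label. Then stand it in the middle of the reader's round plate with its barcode label squarely facing the reader's window, let go, and only then press the scan key on top of the reader right down and release it. Keep the jar upright, do not drop it, and leave the other things on the bench where they are.

Things in the scene. Friction and masses are not known exactly. Their poses are not given: they have to be found in the camera images.
- jar: Sample jar: upright grey cylinder, 44 mm diameter, 95 mm tall, top 16 mm a white lid; about 130 g. One side has a white label with black bars, 50 mm high, 29 mm wide; a black rib (20 x 5 x 3 mm) on the lid runs from the middle towards the label. Origin: centre of underside; z up; +x points out through the label. Starts in the carrier, label within 0.3 rad of the carrier's +x.
- jar_label (a point): Middle of the label, on the jar's surface, 22 mm from the jar's axis (jar +x) and 43 mm above its underside.
- carrier: Blue carrier fixed to the bench. Jar stands on its 90 (x) by 66 (y) mm floor, 6 mm above the bench, with 3 mm play. Cheeks at +y and -y (46 mm long in x, 8 mm thick, inner faces 25 mm from centre, 96 mm above the bench) hug the jar: grip it only across the carrier's x, where sides are open but for lips 12 mm above the bench. Origin: centre of underside, z up.
- mat: Round black rubber mat, 130 mm in diameter, 3 mm thick, fixed flat on the bench. Origin: centre of its underside, on the bench.
- reader: Label reader fixed to the bench: grey base 185 x 96 mm, a round black plate and a white block (x = 32 to 140 mm, 90 mm wide, top 104 mm above the bench). Origin: on the bench under the plate's centre; z up; +x points from plate to the block's window: label faces it when jar +x is along reader +x. Jar in mid-plate is 10 mm from the window; plate's other three sides are open.
- reader_plate (a point): Centre of the top of the round plate (60 mm in diameter), 10 mm above the bench; the jar is to stand on it.
- reader_window (a point): Middle of the dark upright window in the block's face towards the plate, 31 mm from the plate's centre along reader +x, 53 mm above the bench.
- scan_key (a joint): The scan key, a grey spring push button 28 mm in diameter on the reader's top: 0 when up, 0.006 m when fully down; it takes 5 N to push fully down, and springs back.
- scan_key_top (a point): Centre of the key's upper face (moves with the key), 126 mm above the bench when up, 10 mm above the black collar (44 mm wide) round it, 95 mm from the plate's centre along reader +x; it is pressed straight down.
- tube_rack: Bystander: blue rack of capped tubes, 70 x 170 mm, 96 mm tall. Origin: centre of the underside.
- swab_box: Bystander: white lidded box, 138 x 178 mm, 82 mm tall. Origin: centre of the underside.
- squat_jar: Bystander: squat amber jar without a label, 64 mm in diameter, 55 mm tall. Origin: centre of the underside.
There are look-alikes about, which are no part of the job. What is shaped like the reader but orange or purple is not meant.

How it is judged (in metres and radians):
On the way, in this order (a step that is already met when the one before it is completed fails the run):
1. the jar stands upright on the mat, let go (horizontal distance between jar and mat below 0.05 m and z of jar in the frame of mat below 0.006 m and linear speed of jar below 0.03 m/s and angle between jar's own z axis and vertical below 0.06 rad and contact force between jar and the fingers below 0.05 N), for 0.2 s.
2. the jar stands on the reader's plate, label facing the window, let go, the key not pressed (horizontal distance between jar and reader_plate below 0.01 m and z of jar in the frame of reader_plate between -0.003 and 0.003 m and angle between the x axis of jar and the x axis of reader, either way round below 0.26 rad and horizontal distance between jar_label and reader_window below 0.028 m and linear speed of jar below 0.03 m/s and angle between jar's own z axis and vertical below 0.06 rad and contact force between jar and the fingers below 0.05 N and value of joint scan_key below 0.002 m), for 0.2 s.
3. the scan key is pressed down while the jar stands so (horizontal distance between jar and reader_plate below 0.01 m and z of jar in the frame of reader_plate between -0.003 and 0.003 m and angle between the x axis of jar and the x axis of reader, either way round below 0.26 rad and horizontal distance between jar_label and reader_window below 0.028 m and linear speed of jar below 0.03 m/s and angle between jar's own z axis and vertical below 0.06 rad and contact force between jar and the fingers below 0.05 N and value of joint scan_key above 0.0042 m), for 0.04 s.
At the end, for the whole second after the job is handed in: Jar upright (tilt < 0.06 rad), at rest and released on the reader's plate, axis within 10 mm of the plate's centre, label facing the window within 0.26 rad (label middle within 28 mm of the window's middle from above), scan key since pressed over 4.2 mm and up again (< 2 mm) (all of step 2); the robot touches nothing.
It fails at once if the jar is tipped by more than 0.5 rad (angle between jar's own z axis and vertical above 0.5 rad).
It fails at once if the jar is dropped (falls free faster than 0.5 m/s) (linear speed of jar above 0.5 m/s and contact force between jar and anything else below 0.01 N).
It fails at once if the key is pressed while the jar is not on the plate with its label facing the window (value of joint scan_key above 0.003 m and not (horizontal distance between jar and reader_plate below 0.01 m and z of jar in the frame of reader_plate between -0.003 and 0.003 m and angle between the x axis of jar and the x axis of reader, either way round below 0.26 rad and horizontal distance between jar_label and reader_window below 0.028 m)).
It fails at once if a bystander (tube rack, swab box or squat jar) is moved by more than 30 mm or tipped (distance of any of tube_rack, swab_box, squat_jar from where it was at the start of the episode above 0.03 m or angle between any of tube_rack, swab_box, squat_jar's own z axis and vertical above 0.3 rad).
It also fails if it takes over 67 s, if anything falls off the work surface, if the arm or the gripper's body presses on something with over 40 N, if the wrist force passes 120 N, or if a joint passes its speed limit or range.

## Working session

There is one attempt and no reset: what is moved stays moved. The work goes in short steps, Python scripts to look and compute and a tool call to move; the robot and the scene stay as the last step left them, time stands still between calls to the robot, and variables do not carry over. Pictures are saved under pics/ and viewed, and the job is handed in when it is done.

Besides the shell and the picture viewer there is one more tool, called by a JSON object that holds its "fn" and its "kwargs", one argument or row to a line. jog_arm: Moves the arm, as the interface text tells. Its arguments: {"type":"object","properties":{"moves":{"type":"array"},"grip_force":{"type":"number"}},"required":["moves"]}

```bash
ls; mkdir -p pics; cat > h.py <<'E'
import numpy as np,cv2
from bench import r
def w(p,u,v,d=None):
    if d is None: d=float(p["depth"][int(v),int(u)])
    c=np.array([(u-p["cx"])/p["fx"]*d,(v-p["cy"])/p["fy"]*d,d])
    return np.array(p["R"]).T@(c-np.array(p["t"]))
def px(p,X):
    c=np.array(p["R"])@np.array(X)+np.array(p["t"]); return [p["fx"]*c[0]/c[2]+p["cx"],p["fy"]*c[1]/c[2]+p["cy"]]
def cloud(p):
    d=p["depth"]; v,u=np.mgrid[:400,:640]
    c=np.stack([(u-p["cx"])/p["fx"]*d,(v-p["cy"])/p["fy"]*d,d],-1)
    return (c-np.array(p["t"]))@np.array(p["R"])
E
python3 - <<'E'
from h import *
print(r.read_state())
for n in("top","side"):
    p=r.read_camera(n); cv2.imwrite(f"pics/{n}0.png",p["frame"])
    for k in["jar","carrier","mat","reader","tube_rack","swab_box","squat_jar"]:
        print(n,k,[(np.round(a["position"]).tolist(),round(a["confidence"],2),np.round(px(p,a["position"])).tolist()) for a in r.place_of(k,p)])
E
```

```text
pics
{'time_s': 0.0, 'joint_pos': array([ 1.184403  ,  0.33288071, -0.06468059,  1.46093175,  0.02162391,
        1.34991107, -0.08848556]), 'dq': array([ 0.00071248,  0.00040659,  0.00012181, -0.00057962,  0.00129293,
        0.00077957, -0.00068201]), 'joint_efforts': array([-5.91456119e-04, -6.23258829e+01,  2.43764883e-02, -3.89884865e+01,
       -6.13079709e-02,  3.98728601e-02,  1.42992212e-04]), 'tcp_pos': array([ 222.2379889 , -583.76835179,  240.75293661]), 'ee_rot': array([ 3.14149645e+00,  1.43161543e-03, -1.20698093e+00]), 'ft_force': array([-0.12336414,  0.04010826, -0.16331533]), 'moment': array([0.0118832 , 0.00919744, 0.04053596]), 'width': 1.0027443742673474}
top jar [([512.0, -86.0, 5.0], 0.66, [318.0, 245.0]), ([686.0, -309.0, -1.0], 0.6, [391.0, 190.0])]
top carrier [([512.0, -89.0, -4.0], 0.87, [319.0, 246.0])]
top mat []
top reader [([824.0, 237.0, 0.0], 0.97, [214.0, 142.0]), ([598.0, 146.0, -4.0], 0.91, [242.0, 216.0]), ([454.0, 347.0, 1.0], 0.67, [173.0, 263.0]), ([513.0, -87.0, -5.0], 0.24, [318.0, 245.0])]
top tube_rack [([778.0, -42.0, -1.0], 0.7, [305.0, 159.0]), ([512.0, -88.0, -2.0], 0.69, [318.0, 246.0])]
top swab_box [([504.0, 134.0, 128.0], 0.22, [239.0, 248.0])]
top squat_jar [([446.0, -483.0, 4.0], 0.89, [449.0, 269.0])]
side jar [([511.0, -90.0, 5.0], 0.5, [357.0, 234.0])]
side carrier [([516.0, -91.0, 2.0], 0.92, [356.0, 234.0])]
side mat [([506.0, -270.0, 0.0], 0.79, [387.0, 212.0])]
side reader [([822.0, 241.0, -1.0], 0.95, [221.0, 249.0]), ([594.0, 135.0, 5.0], 0.83, [294.0, 259.0]), ([460.0, 352.0, -5.0], 0.66, [278.0, 323.0])]
side tube_rack [([780.0, -40.0, 3.0], 0.76, [288.0, 214.0])]
side swab_box [([689.0, -309.0, -2.0], 0.98, [352.0, 191.0])]
side squat_jar [([445.0, -484.0, 1.0], 0.55, [430.0, 192.0])]
```

View pics/top0.png

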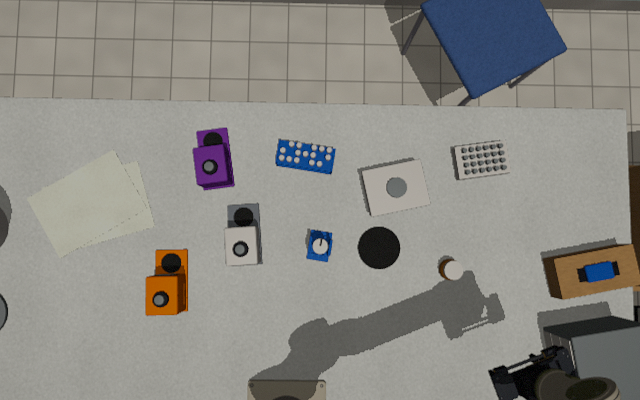

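View pics/side0.png

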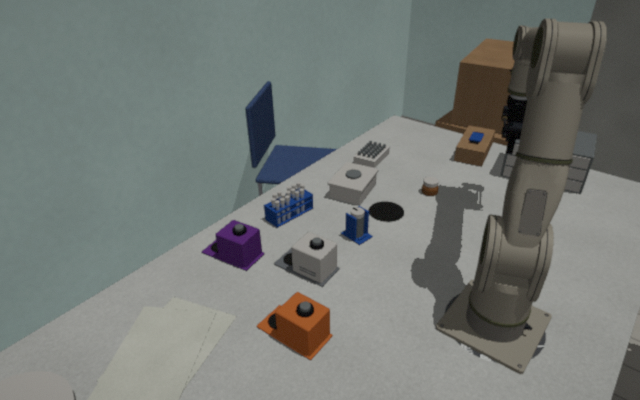

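The top view has the white reader at (242,235), with its plate at (243,216). The orange look-alike is at (167,283) and the purple one at (212,158). The jar in the blue carrier is at (319,245), the mat at (379,248) and the squat amber jar at (450,268). Next I'll check close crops and measure.

```bash
python3 - <<'E'
from h import *
p=r.read_camera("top"); f=p["frame"]
a=cv2.resize(f[222:268,295:345],None,fx=8,fy=8,interpolation=cv2.INTER_CUBIC)
b=cv2.resize(f[200:270,220:270],None,fx=5.26,fy=5.26,interpolation=cv2.INTER_CUBIC)
h=max(a.shape[0],b.shape[0]); 
z=lambda i:cv2.copyMakeBorder(i,0,h-i.shape[0],0,0,cv2.BORDER_CONSTANT)
cv2.imwrite("pics/crop1.png",np.hstack([z(a),z(b)]))
P=cloud(p); print("fx",p["fx"],p["cx"],p["cy"],np.round(p["R"],3).tolist(),p["t"])
hsv=cv2.cvtColor(f,cv2.COLOR_BGR2HSV)
def comp(m,lo=None):
    return P[m]
u0=np.zeros((400,640),bool)
# mat: dark in region
m=u0.copy(); m[222:275,352:408]=1; m&=(f.max(-1)<50); print("mat",m.sum(),np.median(P[m],0),(P[m].min(0)+P[m].max(0))/2,np.ptp(P[m],axis=0))
# reader top block z~104
m=u0.copy(); m[195:275,218:268]=1
q=P[m&(abs(P[...,2]-104)<6)]; rect=cv2.minAreaRect(q[:,:2].astype(np.float32)); print("block",len(q),rect)
mm=m&(P[...,2]>114);print("key",mm.sum(),P[mm].mean(0))
# dark plate
mm=m&(f.max(-1)<50)&(abs(P[...,2]-10)<8);print("plate",mm.sum(),P[mm].mean(0),(P[mm].min(0)+P[mm].max(0))/2,np.ptp(P[mm],axis=0))
# jar lid
m=u0.copy(); m[225:265,300:340]=1
mm=m&(P[...,2]>80)&(hsv[...,1]<60);print("lid",mm.sum(),P[mm].mean(0),(P[mm].min(0)+P[mm].max(0))/2,np.ptp(P[mm],axis=0))
mm=m&(P[...,2]>80)&(hsv[...,1]<60)&(f.max(-1)<110);print("rib",mm.sum(),P[mm].mean(0))
mm=m&(hsv[...,1]>120);c=P[mm];
mm=m&(hsv[...,1]>120)&(P[...,2]>85);c=P[mm];print("cheeks",cv2.minAreaRect(c[:,:2].astype(np.float32)),c.mean(0))
mm=m&(hsv[...,1]>120)&(P[...,2]<30);c=P[mm];print("floor",cv2.minAreaRect(c[:,:2].astype(np.float32)),c.mean(0))
for k in ["scan_key_top","reader_plate","reader_window","jar_label"]:
  for n in("top","side"):
    pp=r.read_camera(n)
    print(k,n,[(np.round(a["position"]).tolist(),round(a["confidence"],2)) for a in r.place_of(k,pp)])
E
```

```text
fx 473.9366963596321 317.73655967410497 202.9000220817055 [[0.014, -1.0, 0.019], [-0.997, -0.015, -0.078], [0.078, -0.017, -0.997]] [ -93.46124102  638.59875453 1396.26083035]
mat 1358 [ 509.86796056 -271.56684982    3.05938246] [ 509.05368631 -196.48661759  716.92865211] [ 124.32861645  274.30356574 1452.57227292]
block 1001 ((511.31317138671875, 133.66934204101562), (107.85523223876953, 89.96244049072266), 4.787889003753662)
key 191 [505.96161584 106.85548914 294.18560896]
plate 296 [594.75233478 140.35041722  10.13185373] [594.98947417 141.68604088  10.21307997] [55.05258598 57.84593141 15.12289078]
lid 193 [513.74343056 -88.99012865 128.82391882] [513.51980987 -89.61452616 765.37021576] [  42.37878599   70.66147107 1355.68914562]
rib 17 [524.38454906 -90.11963724 101.92718511]
cheeks ((513.7412109375, -89.73894500732422), (64.32350158691406, 45.00479507446289), 81.83592987060547) [513.55473554 -91.49800386  95.55042698]
floor ((512.9285888671875, -90.06022644042969), (63.08156967163086, 87.28223419189453), 81.3944320678711) [513.27792718 -88.58875265   6.74947294]
scan_key_top top [([359.0, 348.0, 128.0], 0.67), ([503.0, 132.0, 130.0], 0.65), ([733.0, 224.0, 127.0], 0.52)]
scan_key_top side [([736.0, 225.0, 122.0], 0.57), ([360.0, 346.0, 126.0], 0.55), ([505.0, 134.0, 123.0], 0.45)]
reader_plate top [([450.0, 353.0, 14.0], 0.93), ([823.0, 237.0, 9.0], 0.83), ([601.0, 143.0, 15.0], 0.74)]
reader_plate side [([595.0, 139.0, 13.0], 0.95), ([455.0, 350.0, 9.0], 0.92), ([823.0, 241.0, 10.0], 0.56), ([780.0, -41.0, 2.0], 0.52)]
reader_window top [([566.0, 136.0, 53.0], 0.93), ([792.0, 232.0, 50.0], 0.85), ([419.0, 350.0, 53.0], 0.85), ([511.0, -84.0, 7.0], 0.34), ([598.0, 144.0, -5.0], 0.3)]
reader_window side [([792.0, 239.0, 50.0], 0.7), ([565.0, 138.0, 52.0], 0.69), ([424.0, 351.0, 54.0], 0.61)]
jar_label top [([530.0, -93.0, 48.0], 0.59)]
jar_label side [([536.0, -96.0, 48.0], 0.75), ([447.0, -484.0, 6.0], 0.42)]
```

View pics/crop1.png

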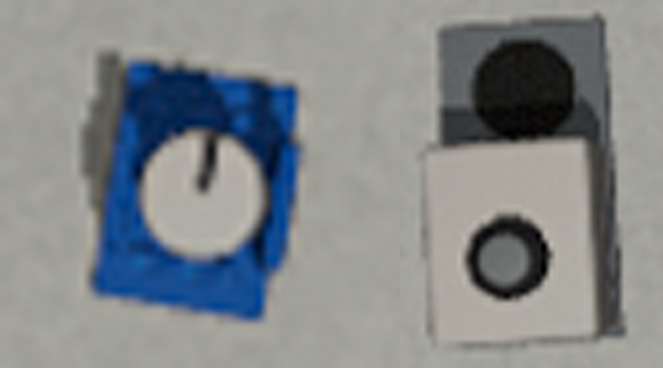

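Choice: the white/grey reader, not the orange or purple ones. It is the only white block, its plate lies at about (597,141), and its +x points towards the robot. The rib and label point to about world −0.15 rad.

Plan:
1. Grip across carrier x and set the jar on the mat.
2. Regrip across its bare sides with yaw about 1.42.
3. Turn by −2.9 rad onto the plate.

```bash
cat >> h.py <<'E'
def to(x,y,z,yaw):
    s=r.read_state(); from scipy.spatial.transform import Rotation as Ro
    M=Ro.from_euler("xyz",s["ee_rot"]).as_matrix(); d=M.T@(np.array([x,y,z])-s["tcp_pos"])
    dy=(s["ee_rot"][2]-yaw+np.pi)%(2*np.pi)-np.pi
    print("shift",np.round(d,1),"turn(tool z, = -dyaw)",round(dy,3),"t",round(s["time_s"],2),"tcp",np.round(s["tcp_pos"],1),np.round(s["ee_rot"],3),"q",np.round(s["joint_pos"],2),"F",np.round(s["ft_force"],1),"w",round(s["width"],3))
E
python3 -c "
from h import *
to(513.5,-89.5,230,-0.143)"
```

```text
shift [-358.7 -448.    11.5] turn(tool z, = -dyaw) -1.064 t 1.65 tcp [ 222.4 -584.1  241.6] [-3.142 -0.    -1.207] q [ 1.18  0.33 -0.06  1.46  0.02  1.35 -0.09] F [-0.5  0.6  0.2] w 1.002
```

{"fn": "jog_arm", "kwargs": {
  "moves": [
    [100,-359,-448,11,-1.06],
    [100,-359,-448,11,-1.06],
    [100,-359,-448,11,-1.06],
    [100,-359,-448,11,-1.06],
    [100,-359,-448,11,-1.06],
    [100,-359,-448,11,-1.06],
    [100,-359,-448,11,-1.06],
    [100,-359,-448,11,-1.06],
    [100,-359,-448,11,-1.06],
    [100,-359,-448,11,-1.06],
    [100,-359,-448,11,-1.06],
    [100,-359,-448,11,-1.06]
  ],
  "grip_force": 20
}}

```text
time_s: 2.65
tcp_pos: [476.4, -151.3, 232.4]
ee_rot: [3.141, -0.001, -0.147]
ft_force: [0.2, -1.1, 0.3]
width: 1.003
```

{"fn": "jog_arm", "kwargs": {
  "moves": [
    [100,0,0,0,0]
  ]
}}

```text
time_s: 2.73
tcp_pos: [479.6, -143.2, 232.8]
ee_rot: [-3.14, -0.003, -0.137]
ft_force: [-0.3, 1.1, 0.8]
width: 0.998
```

```bash
python3 -c "
from h import *
to(513.5,-89.5,230,-0.143)"
```

```text
shift [ 26.2 -57.8   3. ] turn(tool z, = -dyaw) 0.006 t 2.73 tcp [ 479.6 -143.2  232.8] [-3.14e+00 -3.00e-03 -1.37e-01] q [ 0.73  0.1  -0.56  1.77  0.05  1.28  0.02] F [-0.3  1.1  0.8] w 0.998
```

{"fn": "jog_arm", "kwargs": {
  "moves": [
    [100,26,-58,3,0],
    [100,26,-58,3,0],
    [100,26,-58,3,0],
    [100,26,-58,3,0]
  ]
}}

```text
time_s: 3.07
tcp_pos: [513.9, -87.5, 229.9]
ee_rot: [-3.139, -0.003, -0.134]
ft_force: [-0.1, -1.0, 0.7]
width: 0.997
```

```bash
python3 -c "
from h import *
to(513.5,-89.5,70,-0.143)
p=r.read_camera('side'); cv2.imwrite('pics/s1.png',cv2.resize(p['frame'][100:300,250:500],None,fx=3,fy=3))"
```

```text
shift [ -0.6   2.5 159.9] turn(tool z, = -dyaw) 0.009 t 3.07 tcp [513.9 -87.5 229.9] [-3.139e+00 -3.000e-03 -1.340e-01] q [ 0.64  0.16 -0.61  1.73  0.09  1.29 -0.12] F [-0.1 -1.   0.7] w 0.997
```

View pics/s1.png

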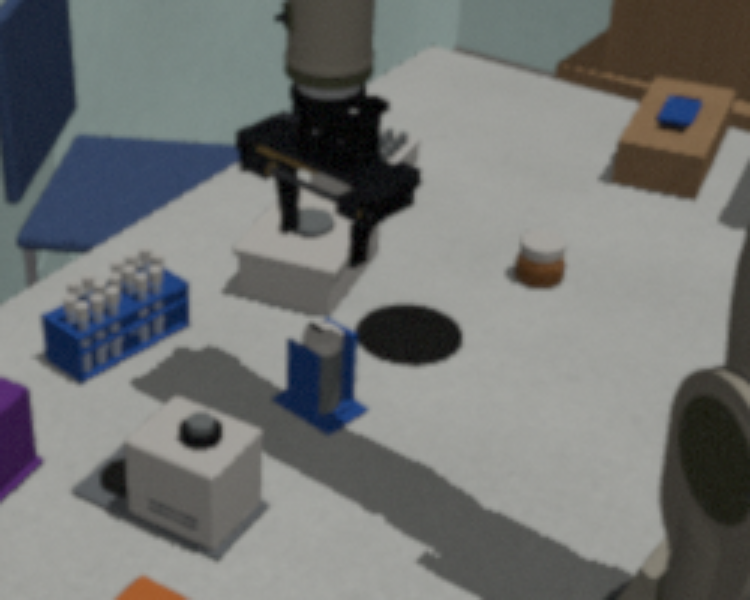

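The gripper is above the jar (crop about (325,350)). The body's long side runs along the jaws, and the fingers straddle in x. Descending.

{"fn": "jog_arm", "kwargs": {
  "moves": [
    [100,-0.5,2,30,0.01],
    [100,-0.5,2,60,0.01],
    [100,-0.5,2,90,0.01],
    [100,-0.5,2,120,0.01],
    [100,-0.5,2,145,0.01],
    [100,-0.5,2,160,0.01],
    [100,-0.5,2,160,0.01],
    [100,-0.5,2,160,0.01]
  ]
}}

```text
time_s: 3.78
tcp_pos: [512.4, -92.0, 69.8]
ee_rot: [-3.14, -0.001, -0.148]
ft_force: [0.7, 0.9, 0.4]
width: 0.999
```

{"fn": "jog_arm", "kwargs": {
  "moves": [
    [30,0,0,0,0],
    [30,0,0,0,0],
    [30,0,0,0,0],
    [30,0,0,0,0],
    [30,0,0,0,0],
    [30,0,0,0,0],
    [30,0,0,0,0],
    [30,0,0,0,0]
  ],
  "grip_force": 20
}}

```text
time_s: 4.45
tcp_pos: [512.5, -91.9, 69.8]
ee_rot: [-3.14, -0.001, -0.148]
ft_force: [0.0, 0.3, 0.5]
width: 0.496
```

```bash
python3 -c "
from h import *
to(513.5,-89.5,230,-0.143)"
```

```text
shift [   0.9   -2.8 -160.1] turn(tool z, = -dyaw) -0.005 t 4.45 tcp [512.5 -91.9  69.8] [-3.14e+00 -1.00e-03 -1.48e-01] q [ 0.6   0.33 -0.57  1.9   0.21  0.97 -0.22] F [0.  0.3 0.5] w 0.496
```

The width reads 0.496 (43 mm), so the jar is held. Lifting straight up.

{"fn": "jog_arm", "kwargs": {
  "moves": [
    [30,0,0,-8,0],
    [30,0,0,-20,0],
    [30,0,0,-40,0],
    [30,0,0,-65,0],
    [30,0,0,-90,0],
    [30,0,0,-115,0],
    [30,0,0,-130,0],
    [30,0,0,-140,0],
    [30,0,0,-140,0]
  ]
}}

```text
time_s: 5.2
tcp_pos: [513.2, -92.1, 212.6]
ee_rot: [-3.14, -0.005, -0.148]
ft_force: [0.9, 0.9, -1.1]
width: 0.501
```

```bash
python3 -c "
from h import *
p=r.read_camera('top'); f=p['frame'];P=cloud(p)
m=np.zeros((400,640),bool);m[222:275,352:408]=1;m&=(f.max(-1)<50)&(abs(P[...,2]-3)<8);c=P[m];print(cv2.minEnclosingCircle(c[:,:2].astype(np.float32)),c.mean(0))
to(510,-271,200,-0.143)
p=r.read_camera('side'); cv2.imwrite('pics/s2.png',cv2.resize(p['frame'][100:300,250:500],None,fx=3,fy=3))"
```

```text
((509.2598571777344, -271.2941589355469), 63.55826187133789) [ 509.28754921 -270.88611764    2.89835545]
shift [ 23.8 177.3  10.6] turn(tool z, = -dyaw) -0.005 t 5.25 tcp [512.6 -92.2 210.8] [-3.14e+00 -3.00e-03 -1.48e-01] q [ 0.64  0.17 -0.6   1.75  0.1   1.25 -0.13] F [-0.8 -0.4 -1.8] w 0.497
```

View pics/s2.png

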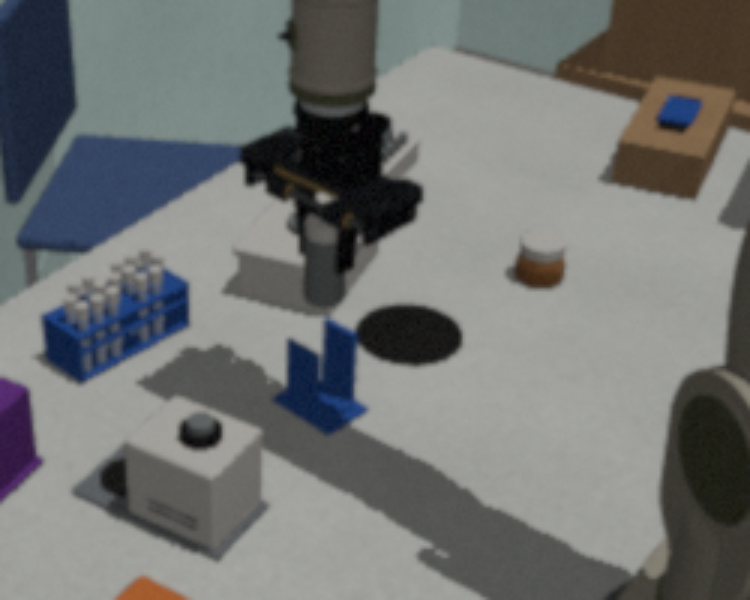

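The jar is held upright at crop (322,255) and the carrier is empty. Next I go over the mat, turning the jar about −0.7 rad to share the total turn between the two carries.

{"fn": "jog_arm", "kwargs": {
  "moves": [
    [30,4,25,2,0.1],
    [30,9,60,5,0.2],
    [30,14,95,8,0.3],
    [30,19,130,10,0.4],
    [30,22,155,10,0.5],
    [30,24,170,10,0.6],
    [30,24,178,10,0.7],
    [30,24,178,10,0.7],
    [30,24,178,10,0.7]
  ]
}}

```text
time_s: 6.05
tcp_pos: [508.9, -271.3, 197.9]
ee_rot: [-3.14, 0.003, -0.845]
ft_force: [0.9, 0.8, -1.1]
width: 0.497
```

```bash
python3 -c "
from h import *
to(509.5,-271,67,-0.85)
p=r.read_camera('side'); P=cloud(p); cv2.imwrite('pics/s3.png',cv2.resize(p['frame'][100:300,250:500],None,fx=3,fy=3))
m=(abs(P[...,0]-510)<45)&(abs(P[...,1]+271)<45)&(P[...,2]>20)&(P[...,2]<170); v,u=np.nonzero(m);print(P[m][:,2].min(),np.percentile(P[m][:,2],[1,5]))"
```

```text
shift [  0.5  -0.4 130.9] turn(tool z, = -dyaw) 0.005 t 6.05 tcp [ 508.9 -271.3  197.9] [-3.14e+00  3.00e-03 -8.45e-01] q [ 0.75  0.28 -0.4   1.63  0.11  1.25 -0.52] F [ 0.9  0.8 -1.1] w 0.497
132.02725806353266 [132.12430033 135.76645599]
```

View pics/s3.png

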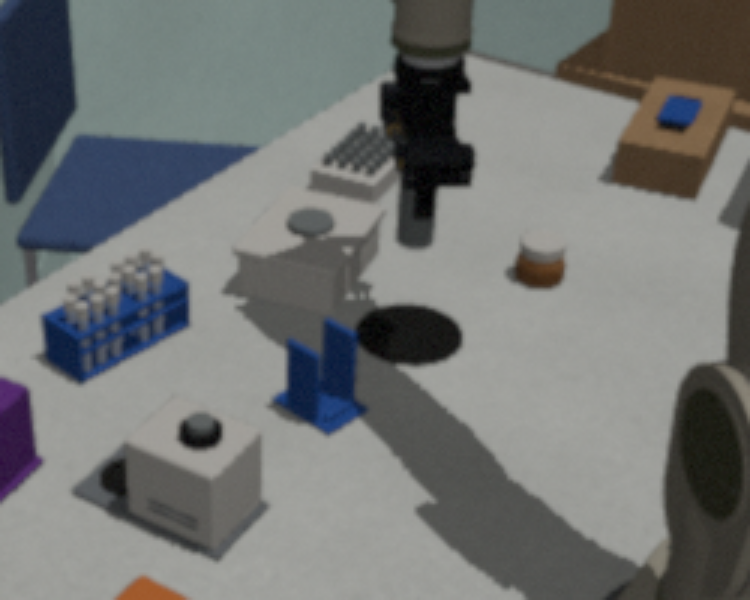

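The jar hangs above the mat at crop (415,235). Its underside is at about z 132 with the TCP at 198, which fits touchdown at TCP of about 67.

{"fn": "jog_arm", "kwargs": {
  "moves": [
    [30,0,0,30,0],
    [30,0,0,60,0],
    [30,0,0,90,0],
    [30,0,0,110,0],
    [30,0,0,122,0],
    [30,0,0,126,0],
    [30,0,0,128,0],
    [30,0,0,128,0]
  ]
}}

```text
time_s: 6.77
tcp_pos: [510.0, -270.1, 71.2]
ee_rot: [-3.139, 0.001, -0.842]
ft_force: [0.5, -0.2, -0.7]
width: 0.503
```

{"fn": "jog_arm", "kwargs": {
  "moves": [
    [30,0,0,1,0],
    [30,0,0,2,0],
    [30,0,0,2,0]
  ]
}}

```text
time_s: 7.02
tcp_pos: [510.5, -270.3, 70.0]
ee_rot: [-3.139, -0.0, -0.842]
ft_force: [-0.8, -0.0, -1.8]
width: 0.499
```

{"fn": "jog_arm", "kwargs": {
  "moves": [
    [30,0,0,1,0],
    [30,0,0,2,0],
    [30,0,0,2.5,0],
    [30,0,0,2.5,0]
  ]
}}

```text
time_s: 7.35
tcp_pos: [510.4, -270.2, 67.4]
ee_rot: [-3.139, -0.0, -0.842]
ft_force: [0.1, 1.8, -0.9]
width: 0.496
```

{"fn": "jog_arm", "kwargs": {
  "moves": [
    [30,0,0,0.5,0],
    [30,0,0,1,0],
    [30,0,0,1,0]
  ]
}}

```text
time_s: 7.6
tcp_pos: [510.7, -270.1, 66.8]
ee_rot: [-3.139, -0.001, -0.842]
ft_force: [-2.0, 1.7, 4.7]
width: 0.496
```

The wrist shows contact (4.7 N up). Opening.

{"fn": "jog_arm", "kwargs": {
  "moves": [
    [60,0,0,0,0],
    [80,0,0,0,0],
    [100,0,0,0,0],
    [100,0,0,0,0],
    [100,0,0,0,0],
    [100,0,0,0,0],
    [100,0,0,0,0],
    [100,0,0,0,0]
  ]
}}

```text
time_s: 8.27
tcp_pos: [510.7, -270.1, 66.9]
ee_rot: [-3.139, -0.001, -0.842]
ft_force: [0.7, 0.8, -0.2]
width: 0.973
```

{"fn": "jog_arm", "kwargs": {
  "moves": [
    [100,0,0,-30,0],
    [100,0,0,-60,0],
    [100,0,0,-90,0],
    [100,0,0,-120,0],
    [100,0,0,-150,0],
    [100,0,0,-150,0]
  ]
}}

```text
time_s: 8.77
tcp_pos: [512.7, -271.2, 223.3]
ee_rot: [-3.136, -0.009, -0.842]
ft_force: [1.0, -0.1, -0.3]
width: 1.002
```

```bash
python3 -c "
from h import *
to(509.5,-271,200,0.72)
p=r.read_camera('side'); P=cloud(p); cv2.imwrite('pics/s4.png',cv2.resize(p['frame'][100:300,250:500],None,fx=3,fy=3))
print([(a['position'],a['confidence']) for k in ('jar','jar_label') for a in r.place_of(k,p)])
m=(abs(P[...,0]-510)<45)&(abs(P[...,1]+271)<45)&(P[...,2]>12)&(P[...,2]<110); c=P[m]
print(len(c),np.percentile(c,[2,50,98],axis=0).round(1).tolist()); t=c[c[:,2]>92]; print(len(t),t.mean(0),cv2.minEnclosingCircle(t[:,:2].astype(np.float32)))
p=r.read_camera('top'); cv2.imwrite('pics/t4.png',cv2.resize(p['frame'][210:290,330:430],None,fx=6,fy=6))
P=cloud(p);m=(abs(P[...,0]-510)<45)&(abs(P[...,1]+271)<45)&(P[...,2]>85)&(P[...,2]<105);print(m.sum(),P[m].mean(0) if m.any() else 0)
"
```

```text
shift [-2.5  2.4 23.3] turn(tool z, = -dyaw) -1.562 t 8.77 tcp [ 512.7 -271.2  223.3] [-3.136 -0.009 -0.842] q [ 0.75  0.27 -0.41  1.6   0.11  1.29 -0.51] F [ 1.  -0.1 -0.3] w 1.002
[([507.2, -265.3, 1.5], 0.78), ([525.3, -285.9, 48.0], 0.72), ([565.0, 138.3, 54.1], 0.31)]
307 [[488.9, -282.7, 14.9], [503.8, -252.2, 65.9], [527.5, -241.9, 100.1]]
78 [ 509.59758295 -263.61466205   97.17900574] ((508.990966796875, -267.0237731933594), 25.871824264526367)
39 [ 524.18369472 -256.2614813    97.43014524]
```

View pics/s4.png

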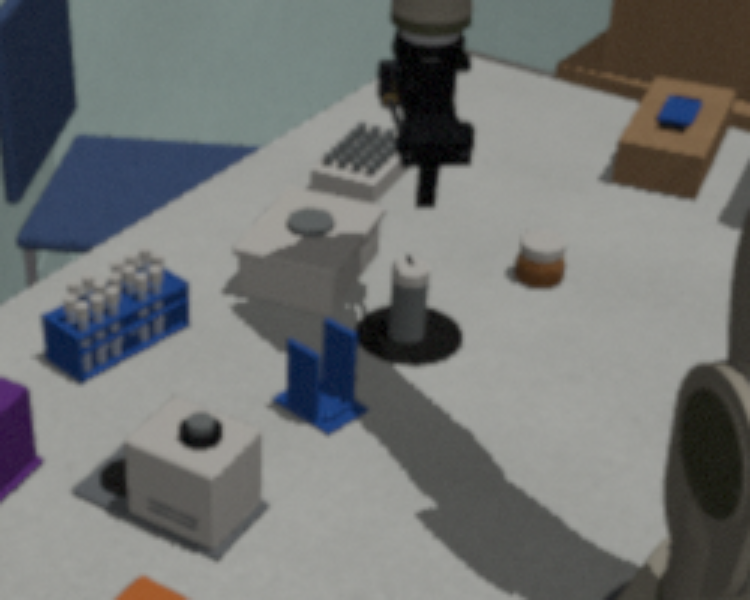

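View pics/t4.png

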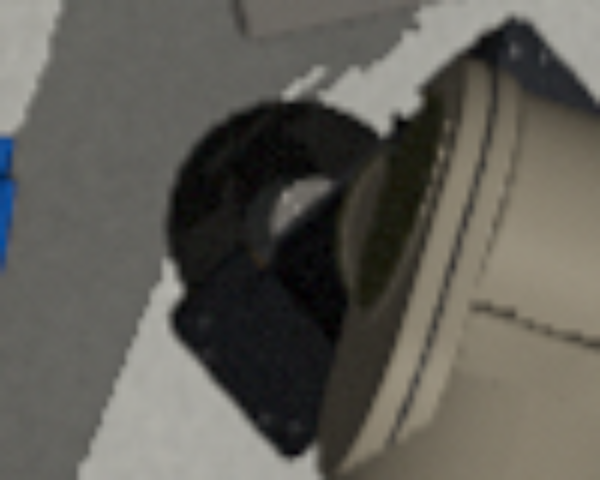

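The jar stands upright on the mat at crop (408,305) with its label on the far side. I back off to −y for a clear top view of the rib and turn to the new grasp yaw on the way.

{"fn": "jog_arm", "kwargs": {
  "moves": [
    [100,28,25,0,-0.12],
    [100,56,50,0,-0.24],
    [100,84,75,0,-0.36],
    [100,105,93,0,-0.48],
    [100,112,100,0,-0.6],
    [100,112,100,0,-0.72],
    [100,112,100,0,-0.84],
    [100,112,100,0,-0.96],
    [100,112,100,0,-1.08],
    [100,112,100,0,-1.2],
    [100,112,100,0,-1.32],
    [100,112,100,0,-1.44]
  ]
}}

```text
time_s: 9.97
tcp_pos: [509.3, -419.9, 213.5]
ee_rot: [-3.138, -0.002, 0.604]
ft_force: [0.3, 0.4, 0.0]
width: 1.002
```

```bash
python3 -c "
from h import *
to(510.5,-270.3,225,0.72)
p=r.read_camera('top'); f=p['frame'];cv2.imwrite('pics/t5.png',cv2.resize(f[220:270,350:410],None,fx=10,fy=10,interpolation=cv2.INTER_CUBIC))
P=cloud(p);m=(abs(P[...,0]-510)<45)&(abs(P[...,1]+271)<45)&(P[...,2]>92)&(P[...,2]<105)
c=P[m][:,:2].astype(np.float32);print(m.sum(),cv2.minEnclosingCircle(c),c.mean(0))
rb=m&(f.max(-1)<130);print('rib',rb.sum(),P[rb].mean(0))
# silhouette-free approach: pixels of rib projected at z=100
m2=np.zeros_like(m);v,u=np.nonzero(m);m2[v.min():v.max()+1,u.min():u.max()+1]=1
print(u.min(),u.max(),v.min(),v.max())
for row in range(v.min()-1,v.max()+2): print(row,f[row,u.min()-1:u.max()+2].max(-1).tolist())
p=r.read_camera('side');print([(a['position'],a['confidence']) for k in ('jar','jar_label') for a in r.place_of(k,p)])
"
```

```text
shift [  86.  -122.5  -10.9] turn(tool z, = -dyaw) -0.116 t 9.97 tcp [ 509.3 -419.9  213.5] [-3.138e+00 -2.000e-03  6.040e-01] q [ 1.01  0.48 -0.55  1.37  0.25  1.36  1.06] F [0.3 0.4 0. ] w 1.002
180 ((513.0202026367188, -267.6620178222656), 21.631223678588867) [ 512.9356  -267.38318]
rib 117 [ 510.39294979 -272.43031235   98.1773715 ]
375 390 239 254
238 [15, 11, 12, 20, 11, 13, 7, 10, 10, 8, 12, 11, 11, 16, 13, 14, 18, 18]
239 [17, 12, 17, 17, 17, 19, 19, 51, 80, 88, 55, 20, 13, 12, 17, 9, 23, 12]
240 [16, 28, 37, 28, 26, 87, 153, 163, 166, 171, 119, 91, 71, 30, 16, 16, 15, 13]
241 [31, 33, 38, 63, 150, 167, 183, 186, 187, 160, 120, 110, 104, 80, 35, 13, 12, 17]
242 [39, 31, 40, 136, 181, 185, 182, 183, 186, 131, 104, 108, 112, 89, 44, 23, 4, 9]
243 [34, 39, 132, 176, 183, 181, 181, 182, 186, 135, 108, 99, 81, 50, 38, 28, 17, 18]
244 [34, 45, 169, 185, 183, 184, 183, 184, 160, 121, 92, 61, 27, 39, 85, 97, 46, 15]
245 [34, 75, 176, 185, 182, 182, 184, 159, 118, 90, 54, 12, 40, 87, 107, 116, 59, 14]
246 [39, 116, 179, 184, 182, 184, 188, 133, 107, 62, 16, 38, 89, 108, 112, 112, 69, 
[... 178 characters left out ...]
9, 25]
249 [34, 100, 178, 185, 187, 159, 117, 107, 109, 107, 109, 109, 108, 107, 109, 115, 60, 14]
250 [33, 62, 164, 185, 160, 115, 106, 108, 109, 107, 108, 108, 108, 107, 109, 105, 49, 11]
251 [37, 35, 114, 184, 135, 107, 107, 108, 108, 109, 108, 108, 109, 108, 112, 81, 32, 10]
252 [33, 34, 45, 136, 120, 109, 109, 109, 110, 108, 108, 109, 109, 111, 90, 43, 17, 12]
253 [21, 28, 33, 48, 81, 108, 113, 112, 109, 112, 111, 110, 114, 94, 48, 16, 14, 15]
254 [15, 17, 23, 24, 41, 72, 81, 96, 102, 97, 90, 86, 78, 47, 16, 12, 12, 15]
255 [13, 12, 13, 11, 14, 14, 25, 52, 55, 55, 42, 36, 18, 12, 18, 13, 14, 15]
[([511.3, -264.6, 2.3], 0.74), ([447.5, -486.8, -1.1], 0.66), ([526.6, -284.8, 46.5], 0.84)]
```

View pics/t5.png

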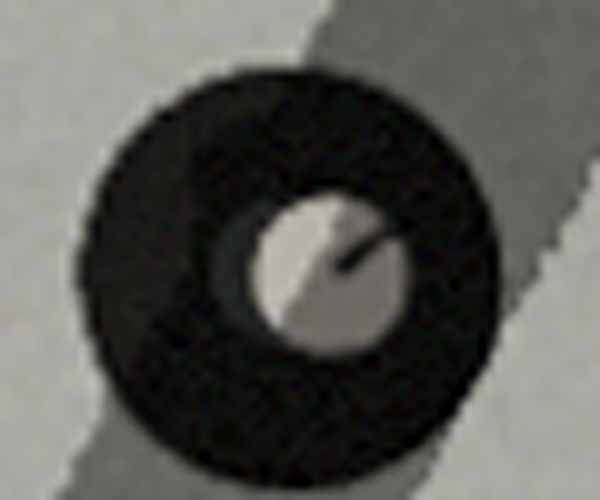

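The jar stands on the mat with its lid centre at about (512,−268.5), crop (332,275). The rib runs up-right to crop (392,231), so the label points to about −0.9 rad. I regrip across the bare sides at yaw 0.68.

```bash
python3 -c "
from h import *
to(512.2,-268.6,213,0.68)"
```

```text
shift [  87.  -124.     1.8] turn(tool z, = -dyaw) -0.086 t 10.17 tcp [ 509.5 -420.1  214.2] [-3.139e+00 -2.000e-03  5.940e-01] q [ 1.01  0.48 -0.55  1.37  0.25  1.36  1.05] F [ 0.7  0.3 -0.1] w 0.997
```

{"fn": "jog_arm", "kwargs": {
  "moves": [
    [100,20,-28,1,-0.05],
    [100,40,-56,1,-0.08],
    [100,60,-84,1,-0.09],
    [100,78,-110,1,-0.09],
    [100,87,-124,1,-0.09],
    [100,87,-124,1,-0.09],
    [100,87,-124,1,-0.09],
    [100,87,-124,1,-0.09]
  ]
}}

```text
time_s: 10.83
tcp_pos: [511.8, -270.3, 213.6]
ee_rot: [-3.139, -0.002, 0.681]
ft_force: [-1.0, -0.7, -0.2]
width: 0.999
```

```bash
python3 -c "
from h import *
to(512.2,-268.6,73,0.68)"
```

```text
shift [  1.1  -0.7 140.6] turn(tool z, = -dyaw) 0.001 t 10.83 tcp [ 511.8 -270.3  213.6] [-3.139e+00 -2.000e-03  6.810e-01] q [ 0.94  0.32 -0.65  1.6   0.19  1.3   0.95] F [-1.  -0.7 -0.2] w 0.999
```

{"fn": "jog_arm", "kwargs": {
  "moves": [
    [100,1,-0.7,30,0],
    [100,1,-0.7,60,0],
    [100,1,-0.7,90,0],
    [100,1,-0.7,115,0],
    [100,1,-0.7,130,0],
    [100,1,-0.7,140,0],
    [100,1,-0.7,140,0],
    [100,1,-0.7,140,0]
  ]
}}

```text
time_s: 11.5
tcp_pos: [512.2, -269.6, 73.7]
ee_rot: [-3.139, -0.002, 0.679]
ft_force: [-0.6, 0.7, 0.8]
width: 1.002
```

{"fn": "jog_arm", "kwargs": {
  "moves": [
    [75,0,0,0,0],
    [65,0,0,0,0],
    [55,0,0,0,0],
    [30,0,0,0,0],
    [30,0,0,0,0],
    [30,0,0,0,0],
    [30,0,0,0,0],
    [30,0,0,0,0]
  ],
  "grip_force": 20
}}

```text
time_s: 12.17
tcp_pos: [512.1, -269.5, 73.7]
ee_rot: [-3.139, -0.002, 0.679]
ft_force: [-0.8, 0.0, 0.1]
width: 0.496
```

{"fn": "jog_arm", "kwargs": {
  "moves": [
    [30,0,0,-8,0],
    [30,0,0,-20,0],
    [30,0,0,-45,0],
    [30,0,0,-75,0],
    [30,0,0,-105,0],
    [30,0,0,-130,0],
    [30,0,0,-150,0],
    [30,0,0,-160,0],
    [30,0,0,-160,0]
  ]
}}

```text
time_s: 12.92
tcp_pos: [513.2, -270.3, 236.7]
ee_rot: [3.14, -0.003, 0.679]
ft_force: [0.0, 0.3, -1.4]
width: 0.492
```

```bash
python3 -c "
from h import *
to(597,140.9,235,-1.487)
p=r.read_camera('side'); P=cloud(p); cv2.imwrite('pics/s6.png',cv2.resize(p['frame'][100:300,250:500],None,fx=3,fy=3))
m=(abs(P[...,0]-510)<45)&(abs(P[...,1]+271)<45)&(P[...,2]>20)&(P[...,2]<200);print(np.percentile(P[m][:,2],[0,1,5]))"
```

```text
shift [ 323.5 -267.4    2.3] turn(tool z, = -dyaw) 2.166 t 12.92 tcp [ 513.2 -270.3  236.7] [ 3.14e+00 -3.00e-03  6.79e-01] q [ 0.94  0.3  -0.65  1.57  0.18  1.34  0.95] F [ 0.   0.3 -1.4] w 0.492
[164.04728766 166.28666825 168.18979349]
```

View pics/s6.png

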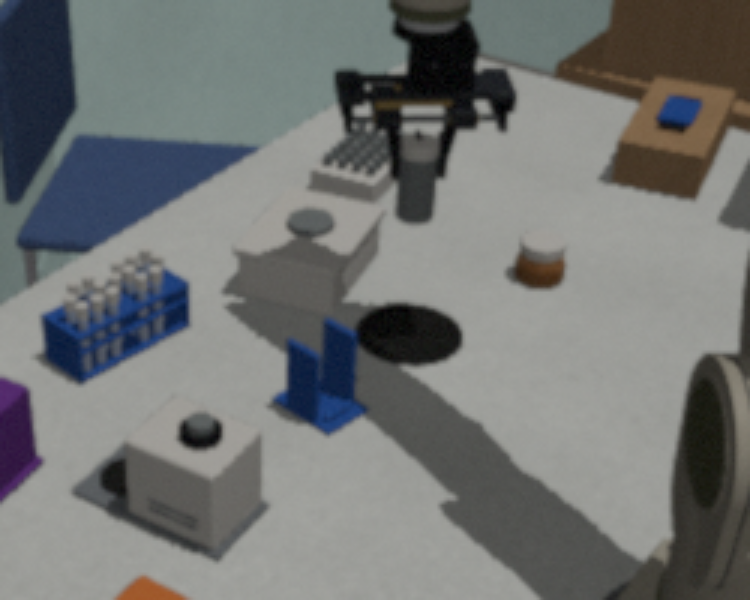

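The jar is held by its bare sides, upright at crop (417,185), with its underside at about z 166. Carrying it to the reader while turning.

{"fn": "jog_arm", "kwargs": {
  "moves": [
    [30,12,-10,0,0.12],
    [30,34,-28,0,0.24],
    [30,56,-46,0,0.36],
    [30,78,-65,0,0.48],
    [30,100,-83,0,0.6],
    [30,122,-101,0,0.72],
    [30,144,-119,0,0.84],
    [30,166,-137,0,0.96],
    [30,188,-155,0,1.08],
    [30,210,-174,0,1.2],
    [30,230,-190,0,1.32],
    [30,243,-201,0,1.4]
  ]
}}

```text
time_s: 13.97
tcp_pos: [574.7, 42.1, 233.5]
ee_rot: [-3.14, 0.003, -0.725]
ft_force: [0.2, -0.5, -1.6]
width: 0.488
```

```bash
python3 -c "
from h import *
to(597,140.9,235,-1.487)"
```

```text
shift [-48.8 -88.8  -1.2] turn(tool z, = -dyaw) 0.762 t 13.97 tcp [574.7  42.1 233.5] [-3.14e+00  3.00e-03 -7.25e-01] q [ 0.39  0.3  -0.65  1.58  0.18  1.33 -1.01] F [ 0.2 -0.5 -1.6] w 0.488
```

{"fn": "jog_arm", "kwargs": {
  "moves": [
    [30,-12,-20,-1,0.12],
    [30,-24,-44,-1,0.24],
    [30,-36,-66,-1,0.36],
    [30,-44,-80,-1,0.48],
    [30,-49,-89,-1,0.6],
    [30,-49,-89,-1,0.7],
    [30,-49,-89,-1,0.76],
    [30,-49,-89,-1,0.76],
    [30,-49,-89,-1,0.76],
    [30,-49,-89,-1,0.76]
  ]
}}

```text
time_s: 14.8
tcp_pos: [596.6, 140.9, 233.9]
ee_rot: [3.139, 0.003, -1.483]
ft_force: [0.7, 0.7, -1.3]
width: 0.49
```

```bash
python3 -c "
from h import *
to(597,140.9,81,-1.487)
p=r.read_camera('side'); cv2.imwrite('pics/s7.png',cv2.resize(p['frame'][120:300,180:400],None,fx=3.3,fy=3.3))
print([(k,a['position'].round() if hasattr(a['position'],'round') else a['position'],a['confidence']) for k in ('jar','jar_label','reader_plate') for a in r.place_of(k,p)])
p=r.read_camera('top'); cv2.imwrite('pics/t7.png',cv2.resize(p['frame'][180:280,200:300],None,fx=5,fy=5))
"
```

```text
shift [  0.5  -0.8 152.9] turn(tool z, = -dyaw) 0.004 t 14.8 tcp [596.6 140.9 233.9] [ 3.139e+00  3.000e-03 -1.483e+00] q [ 0.14  0.37 -0.57  1.48  0.19  1.35 -1.92] F [ 0.7  0.7 -1.3] w 0.49
[('jar', [595.6, 141.2, 162.2], 0.88), ('jar_label', [577.1, 138.2, 208.8], 0.62), ('reader_plate', [455.3, 350.6, 7.6], 0.95), ('reader_plate', [823.2, 239.1, 6.9], 0.89), ('reader_plate', [573.4, 141.9, 205.9], 0.39)]
```

View pics/s7.png

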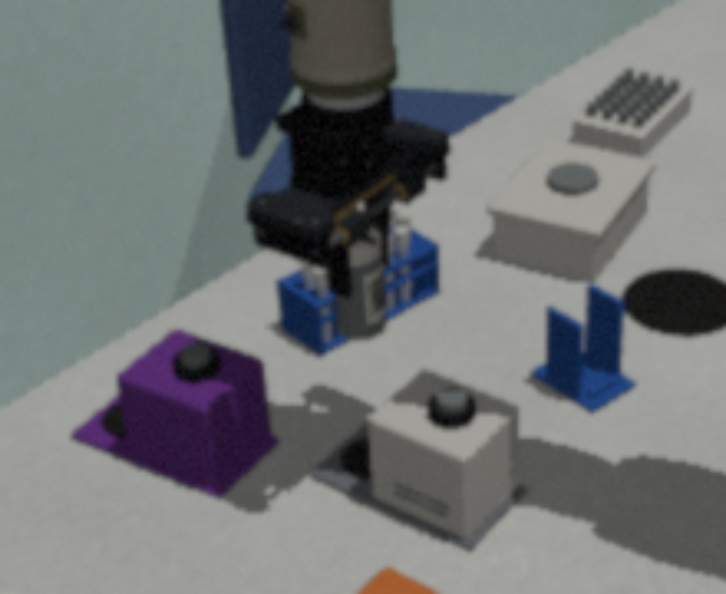

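View pics/t7.png

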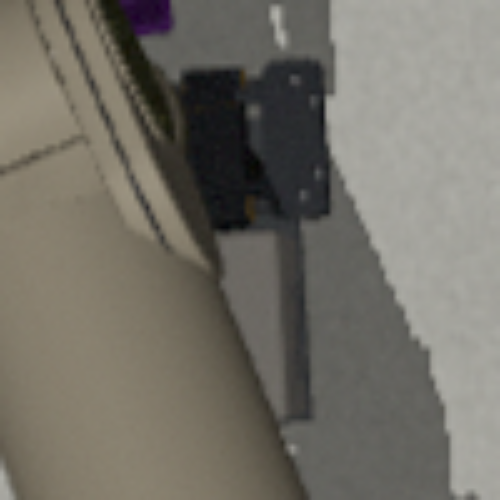

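The jar hangs over the plate with its label (s7 at (372,300)) facing the block. The network gives label direction π+0.17 against reader π+0.08, which is close enough. Descending.

{"fn": "jog_arm", "kwargs": {
  "moves": [
    [30,0.5,-0.5,25,0],
    [30,0.5,-0.5,50,0],
    [30,0.5,-0.5,75,0],
    [30,0.5,-0.5,100,0],
    [30,0.5,-0.5,120,0],
    [30,0.5,-0.5,135,0],
    [30,0.5,-0.5,142,0],
    [30,0.5,-0.5,147,0],
    [30,0.5,-0.5,147,0],
    [30,0.5,-0.5,147,0]
  ]
}}

```text
time_s: 15.88
tcp_pos: [597.7, 141.2, 88.6]
ee_rot: [3.141, 0.003, -1.484]
ft_force: [-0.2, 0.2, -1.3]
width: 0.494
```

```bash
python3 -c "
from h import *
to(597,140.9,81,-1.487)
p=r.read_camera('side'); cv2.imwrite('pics/s8.png',cv2.resize(p['frame'][170:300,220:360],None,fx=5,fy=4.6))
"
```

```text
shift [0.2 0.7 7.6] turn(tool z, = -dyaw) 0.003 t 15.88 tcp [597.7 141.2  88.6] [ 3.141e+00  3.000e-03 -1.484e+00] q [ 0.12  0.49 -0.54  1.64  0.27  1.09 -1.98] F [-0.2  0.2 -1.3] w 0.494
```

View pics/s8.png

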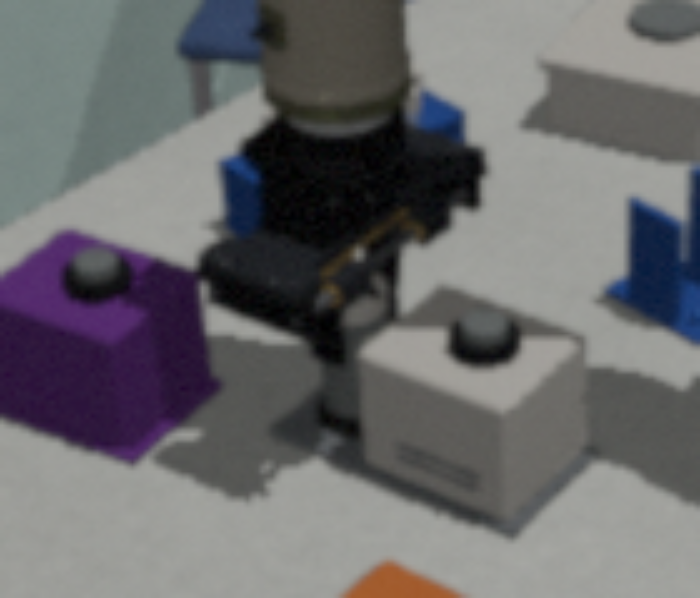

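The jar is about 8 mm above the plate, just in front of the block (crop (340,400)). Lowering slowly.

{"fn": "jog_arm", "kwargs": {
  "moves": [
    [30,0,0.7,2,0],
    [30,0,0.7,4,0],
    [30,0,0.7,5.5,0],
    [30,0,0.7,6,0],
    [30,0,0.7,6,0],
    [30,0,0.7,6,0]
  ]
}}

```text
time_s: 16.43
tcp_pos: [597.2, 141.2, 82.9]
ee_rot: [-3.141, 0.004, -1.484]
ft_force: [-0.3, 0.2, -1.6]
width: 0.497
```

{"fn": "jog_arm", "kwargs": {
  "moves": [
    [30,0,0,0.7,0],
    [30,0,0,1.3,0],
    [30,0,0,1.3,0]
  ]
}}

```text
time_s: 16.68
tcp_pos: [597.1, 141.2, 81.4]
ee_rot: [3.142, 0.003, -1.484]
ft_force: [-0.6, 0.1, -1.2]
width: 0.493
```

{"fn": "jog_arm", "kwargs": {
  "moves": [
    [30,0,0,0.5,0],
    [30,0,0,0.9,0],
    [30,0,0,0.9,0]
  ]
}}

```text
time_s: 16.93
tcp_pos: [597.3, 141.3, 80.8]
ee_rot: [-3.141, 0.004, -1.484]
ft_force: [-0.1, -0.5, 0.0]
width: 0.497
```

{"fn": "jog_arm", "kwargs": {
  "moves": [
    [30,0,0,0.4,0],
    [30,0,0,0.4,0],
    [30,0,0,0.4,0]
  ]
}}

```text
time_s: 17.18
tcp_pos: [597.5, 141.3, 80.7]
ee_rot: [-3.141, 0.003, -1.484]
ft_force: [-1.4, 0.1, 4.6]
width: 0.492
```

Contact (4.6 N). Opening, then straight up.

{"fn": "jog_arm", "kwargs": {
  "moves": [
    [60,0,0,0,0],
    [75,0,0,0,0],
    [90,0,0,0,0],
    [100,0,0,0,0],
    [100,0,0,0,0],
    [100,0,0,0,0],
    [100,0,0,0,0],
    [100,0,0,0,0]
  ]
}}

```text
time_s: 17.85
tcp_pos: [597.5, 141.3, 80.7]
ee_rot: [-3.141, 0.004, -1.484]
ft_force: [0.2, -0.8, 0.1]
width: 0.968
```

{"fn": "jog_arm", "kwargs": {
  "moves": [
    [100,0,0,-25,0],
    [100,0,0,-55,0],
    [100,0,0,-85,0],
    [100,0,0,-115,0],
    [100,0,0,-130,0],
    [100,0,0,-140,0],
    [100,0,0,-140,0]
  ]
}}

```text
time_s: 18.43
tcp_pos: [598.2, 141.1, 222.8]
ee_rot: [-3.138, 0.004, -1.484]
ft_force: [-0.2, 0.3, -1.1]
width: 1.005
```

```bash
python3 -c "
from h import *
to(600,-20,250,-1.487)"
```

```text
shift [160.5  12.  -27.9] turn(tool z, = -dyaw) 0.003 t 18.43 tcp [598.2 141.1 222.8] [-3.138  0.004 -1.484] q [ 0.14  0.37 -0.57  1.5   0.2   1.33 -1.93] F [-0.2  0.3 -1.1] w 1.005
```

{"fn": "jog_arm", "kwargs": {
  "moves": [
    [60,30,0,-10,0],
    [30,65,0,-20,0],
    [0,100,0,-20,0],
    [0,135,0,-20,0],
    [0,170,0,-20,0],
    [0,200,0,-20,0],
    [0,200,0,-20,0],
    [0,200,0,-20,0],
    [0,200,0,-20,0]
  ]
}}

```text
time_s: 19.18
tcp_pos: [614.9, -57.5, 240.6]
ee_rot: [-3.139, 0.005, -1.484]
ft_force: [0.2, -0.1, 0.6]
width: 0.4
```

```bash
python3 - <<'E'
from h import *
to(502.5,133,200,-1.487)
p=r.read_camera('top'); f=p['frame'];cv2.imwrite('pics/t9.png',cv2.resize(f[190:280,205:285],None,fx=6,fy=6,interpolation=cv2.INTER_CUBIC))
P=cloud(p)
def box(cx,cy,h): return (abs(P[...,0]-cx)<h)&(abs(P[...,1]-cy)<h)
m=box(600,141,30)&(P[...,2]>98.5)&(P[...,2]<112)&(f.min(-1)>90)
c=P[m][:,:2].astype(np.float32);print('lid',m.sum(),cv2.minEnclosingCircle(c) if len(c) else 0,P[m].mean(0))
m=(abs(P[...,0]-511)<65)&(abs(P[...,1]-134)<60)&(abs(P[...,2]-104)<3)&(f.min(-1)>90);m[:,:]&=(P[...,0]<570);print('block',cv2.minAreaRect(P[m][:,:2].astype(np.float32)))
m=box(503,133,25)&(P[...,2]>119)&(P[...,2]<135);print('key',m.sum(),cv2.minEnclosingCircle(P[m][:,:2].astype(np.float32)),P[m].mean(0))
q=r.read_camera('side');cv2.imwrite('pics/s9.png',cv2.resize(q['frame'][170:300,220:360],None,fx=5,fy=4.6))
for pp in(p,q): print([(k,np.round(a['position'],1).tolist(),a['confidence']) for k in ('jar','jar_label','scan_key_top') for a in r.place_of(k,pp)])
E
```

```text
shift [-199.4   95.6   41.4] turn(tool z, = -dyaw) 0.003 t 19.18 tcp [614.9 -57.5 240.6] [-3.139  0.005 -1.484] q [ 0.4   0.36 -0.48  1.46  0.16  1.36 -1.58] F [ 0.2 -0.1  0.6] w 0.4
lid 172 ((598.2083740234375, 141.4951629638672), 22.026771545410156) [599.18770993 141.64175503 104.67629475]
block ((511.4954528808594, 133.39479064941406), (107.26959228515625, 89.10265350341797), 5.261384010314941)
key 90 ((499.70855712890625, 129.80340576171875), 19.494430541992188) [501.80377394 132.00305712 124.87593866]
[('jar', [599.7, 144.2, 10.0], 0.71), ('jar', [568.0, 139.8, 53.1], 0.17), ('scan_key_top', [358.0, 346.2, 127.4], 0.57), ('scan_key_top', [501.6, 132.0, 128.9], 0.55), ('scan_key_top', [731.8, 225.0, 128.2], 0.44), ('scan_key_top', [597.1, 146.6, 9.5], 0.26)]
[('jar', [597.7, 144.3, 9.5], 0.87), ('jar', [567.4, 139.4, 52.3], 0.52), ('jar_label', [574.8, 136.2, 53.5], 0.54), ('scan_key_top', [361.2, 349.9, 125.6], 0.68), ('scan_key_top', [505.3, 133.2, 124.8], 0.48), ('scan_key_top', [735.6, 226.3, 123.7], 0.48)]
```

View pics/t9.png

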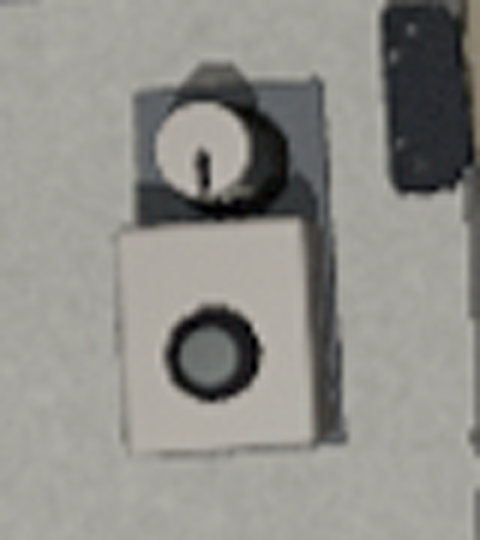

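View pics/s9.png

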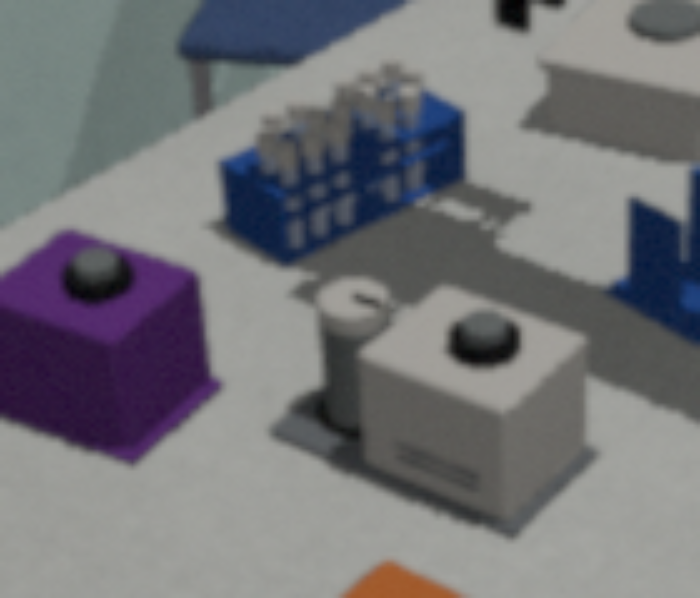

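The jar is centred: lid at (598.2,141.5) against plate (597.1,141.3). The rib (t9 (203,152) to (205,196)) is within 0.05 rad of reader +x, and the key is up at (209,355). Now the scan key, with the jaws shut.

{"fn": "jog_arm", "kwargs": {
  "moves": [
    [0,-35,17,8,0],
    [0,-70,34,16,0],
    [0,-105,50,24,0],
    [0,-140,67,32,0],
    [0,-172,83,40,0],
    [0,-192,92,41,0],
    [0,-199,96,41,0],
    [0,-199,96,41,0],
    [0,-199,96,41,0]
  ]
}}

```text
time_s: 20.33
tcp_pos: [503.2, 131.5, 201.7]
ee_rot: [-3.137, 0.003, -1.484]
ft_force: [0.6, -0.9, -0.2]
width: 0.009
```

```bash
python3 -c "
from h import *
to(502.5,132.6,147,-1.487)"
```

```text
shift [-1.   0.9 54.7] turn(tool z, = -dyaw) 0.003 t 20.33 tcp [503.2 131.5 201.7] [-3.137e+00  3.000e-03 -1.484e+00] q [ 0.22  0.18 -0.62  1.77  0.11  1.23 -1.91] F [ 0.6 -0.9 -0.2] w 0.009
```

{"fn": "jog_arm", "kwargs": {
  "moves": [
    [0,-1,1,20,0],
    [0,-1,1,38,0],
    [0,-1,1,48,0],
    [0,-1,1,52,0],
    [0,-1,1,52,0],
    [0,-1,1,52,0]
  ]
}}

```text
time_s: 20.83
tcp_pos: [503.0, 132.2, 150.3]
ee_rot: [-3.136, 0.003, -1.485]
ft_force: [-0.2, 0.0, 0.1]
width: 0.003
```

```bash
python3 -c "
from h import *
to(502.5,132.6,139,-1.487)
q=r.read_camera('side');cv2.imwrite('pics/s10.png',cv2.resize(q['frame'][170:300,220:360],None,fx=5,fy=4.6))"
```

```text
shift [-0.4  0.5 11.3] turn(tool z, = -dyaw) 0.002 t 20.83 tcp [503.  132.2 150.3] [-3.136e+00  3.000e-03 -1.485e+00] q [ 0.21  0.23 -0.61  1.83  0.14  1.12 -1.94] F [-0.2  0.   0.1] w 0.003
```

View pics/s10.png

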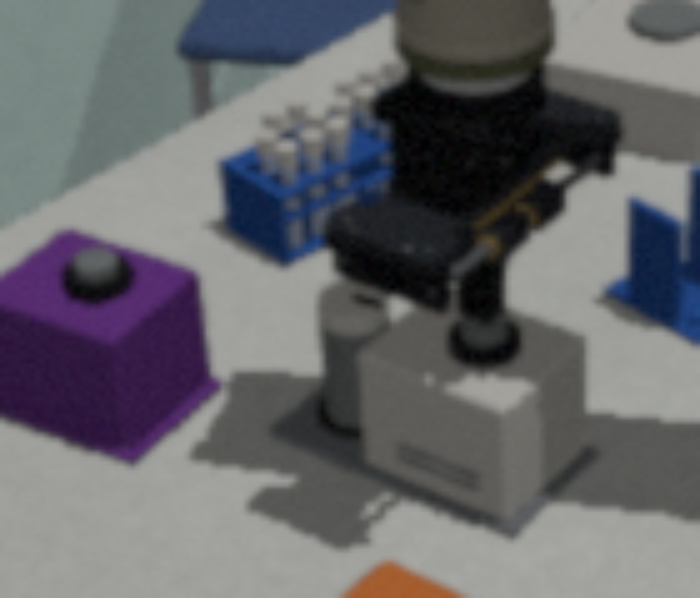

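The shut fingers are over the key (crop (485,320)), the jar is untouched, and the tip is about 5 mm above the key. Pressing gradually while watching force.

{"fn": "jog_arm", "kwargs": {
  "moves": [
    [0,0,0,3,0],
    [0,0,0,6,0],
    [0,0,0,8,0],
    [0,0,0,8,0],
    [0,0,0,8,0]
  ]
}}

```text
time_s: 21.3
tcp_pos: [503.6, 132.5, 143.0]
ee_rot: [-3.134, 0.003, -1.484]
ft_force: [1.8, -0.8, 3.0]
width: 0.004
```

{"fn": "jog_arm", "kwargs": {
  "moves": [
    [0,0,0,2,0],
    [0,0,0,4,0],
    [0,0,0,5,0],
    [0,0,0,5,0],
    [0,0,0,5,0]
  ]
}}

```text
time_s: 21.72
tcp_pos: [503.8, 132.5, 139.2]
ee_rot: [-3.134, 0.003, -1.485]
ft_force: [-5.9, -2.1, 18.6]
width: 0.007
```

The force is 18.6 N at TCP z 139.2, so the key is bottomed. Releasing upward.

{"fn": "jog_arm", "kwargs": {
  "moves": [
    [0,0,0,-5,0],
    [0,0,0,-15,0],
    [0,0,0,-40,0],
    [0,0,0,-70,0],
    [0,0,0,-95,0],
    [0,0,0,-95,0]
  ]
}}

```text
time_s: 22.22
tcp_pos: [504.7, 133.1, 239.3]
ee_rot: [-3.127, 0.004, -1.484]
ft_force: [-0.1, -0.2, 0.8]
width: 0.005
```

{"fn": "jog_arm", "kwargs": {
  "moves": [
    [0,35,0,-5,0],
    [0,70,0,-10,0],
    [0,105,0,-10,0],
    [0,140,0,-10,0],
    [0,175,0,-10,0],
    [0,200,0,-10,0],
    [0,200,0,-10,0],
    [0,200,0,-10,0],
    [0,200,0,-10,0]
  ]
}}

```text
time_s: 22.97
tcp_pos: [521.7, -65.1, 248.3]
ee_rot: [-3.128, 0.004, -1.483]
ft_force: [0.1, 0.7, 0.0]
width: 0.006
```

```bash
python3 - <<'E'
from h import *
to(502.5,133,200,-1.487)
p=r.read_camera('top'); f=p['frame'];cv2.imwrite('pics/t11.png',cv2.resize(f[190:280,205:285],None,fx=6,fy=6,interpolation=cv2.INTER_CUBIC))
P=cloud(p)
m=(abs(P[...,0]-600)<30)&(abs(P[...,1]-141)<30)&(P[...,2]>98.5)&(P[...,2]<112)&(f.min(-1)>90)
print('lid',m.sum(),cv2.minEnclosingCircle(P[m][:,:2].astype(np.float32)) if m.any() else 0)
m=(abs(P[...,0]-503)<9)&(abs(P[...,1]-133)<9);print('key z',np.median(P[m][:,2]),m.sum())
q=r.read_camera('side');cv2.imwrite('pics/s11.png',cv2.resize(q['frame'][150:350,200:480],None,fx=2.8,fy=2.8))
E
```

```text
shift [-198.8    2.4   49.1] turn(tool z, = -dyaw) 0.004 t 22.97 tcp [521.7 -65.1 248.3] [-3.128  0.004 -1.483] q [ 0.47  0.13 -0.46  1.7   0.05  1.31 -1.49] F [0.1 0.7 0. ] w 0.006
lid 174 ((598.592529296875, 141.4866180419922), 21.93539047241211)
key z 126.62775417974873 39
```

View pics/t11.png

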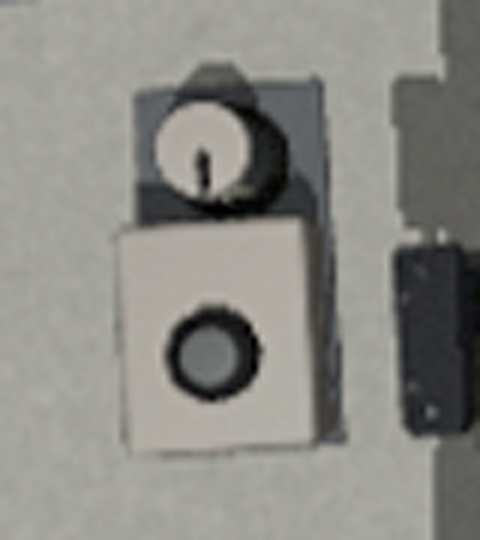

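View pics/s11.png

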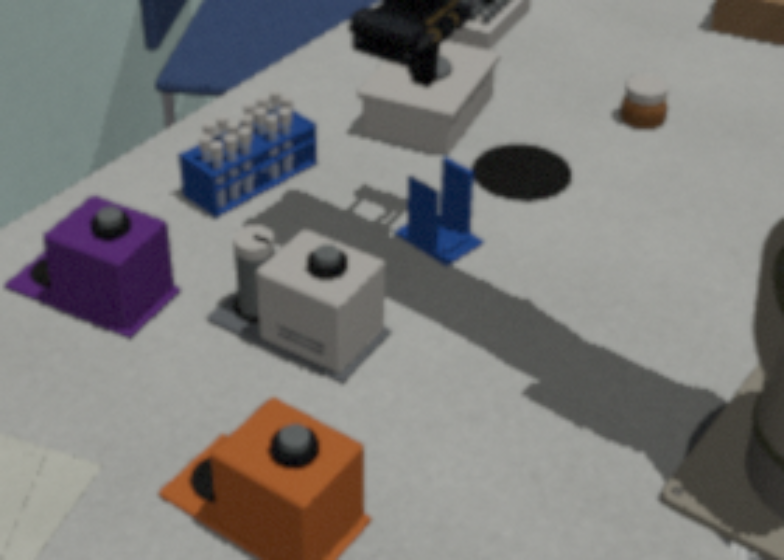

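The pictures show the jar upright on the plate (t11 (203,150)), its rib towards the window. The key is up again at z 126.6, the arm is clear, and the bystanders are where they were. Handing in.

```bash
python3 -c "
from h import *
print(r.finish_job())"
```

```text
the job is handed in; nothing more can be done
None
```

I moved the jar from its carrier to the mat and let go. I then took it again by its bare sides, turned it about −2.2 rad onto the reader's plate and let go. Only then did I press the scan key down and release it. The job was handed in after about 23 s; no verdict was reported.

Last checks:
- **Position:** the lid centre measured (598.6, 141.5) against the plate centre at (597.1, 141.3), about 1.5 mm off.
- **Label:** before the press, the rib was within about 0.05 rad of the reader's +x, and it looks unchanged since.
- **Key:** it was pushed with 18.6 N until the finger travel matched fully down. Afterwards it measured 126.6 mm high, so it is up.
- **Surroundings:** the arm is clear, and the bystanders look unmoved in the pictures.

Disagreements: on the mat, the label angle readings ranged from about −0.8 to −0.96 rad, so I gripped for −0.89. On the plate, the trained network put the jar and its label up to about 3–5 mm from what depth and the rib showed. I trusted depth and the rib, and the error is within tolerance either way.

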